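# Lay the breakfast tray

### The arm

A 6-joint arm with a two-finger parallel gripper is mounted at the origin on a cart in front of the work surface, level with it; the furniture and walls round the work are solid. World frame = base frame: x ahead of the robot, y to its left, z up, the work surface at z = 0. Lengths are in m, angles in rad, forces in N, time in s.
With the tool pointing down it reaches from about 0.35 to 0.775 m from the base axis. Payload 5.5 kg.
Tool frame: the origin (TCP) lies on the centre line of the jaws, within the pads' length; the fingertips stand 14 mm ahead of it and the grasp point (between the pads) lies 5 mm behind it (bot.nose_length is the distance from the TCP to the fingertips, in m); z points along the fingers, y is the line along which they close (so a half turn about z gives the same grasp; the last joint's range is limited). The gripper opens to 85 mm and grips with 20 to 120 N. Pads are 22 mm wide; open, the fingers measure 114 mm over their backs; the gripper's body (76 mm by 85 mm) begins 54 mm behind the grasp point. The pads swing forward as they close: fully open they stand 13 mm farther back than shut.
Start: joints at [-1.447, 0.313, 0.046, 1.304, 0, 1.431], TCP at [0.15, -0.555, 0.245] pointing down, gripper open.
Joint ranges: [-2.76, 2.76], [-0.86, 1.69], [-1.03, 1.26], [-2.2, 2.34], [-1.47, 1.5], [-3.14, 3.14]. Speed limits (rad/s): [2.57, 2.57, 3.14, 3.14, 3.14, 3.14].

### API

Orientations are given as a 3x3 rotation matrix whose columns are the frame's x, y, z axes.
In Python, from rig import bot gives the robot as it stands. Calls block until the motion is done:
- bot.movep(position, orientation): joint-space move of the TCP to a pose.
- bot.move_linear(position, vel=0.15, attitude=None, force_limit=None): straight line of the TCP; attitude=None keeps the orientation; vel is the mean speed in m/s. With force_limit (N) it stops when the force on the tool has changed by that much, and returns True; else False.
- bot.movej(angles): joint-space move.
- bot.grip(opening, effort=None): finger opening in m; effort is the grip in N (None keeps the last); returns when the fingers have stopped.
- bot.pause(seconds).
- bot.ik(position, orientation): joint angles nearest the present ones, or None.
- bot.capture(name): name is "side" or "top"; returns (picture, depth): 400x640x3 uint8, red, green, blue; 400x640 float32, m along the optical axis (not along the pixel's ray), 0 where there is no reading.
- bot.calibration(name): a dict with "fx", "fy", "cx", "cy" (pixels), "rvec" (rotation vector, rad) and "tvec" (3), from world to camera coordinates, as OpenCV has them. Camera axes: x right, y down, z forward; pixel columns grow to the right and rows downward; lengths in m; the calibration is good to about 2 mm. A picture is of the moment at which its call begins. calibration takes no time and is no camera call.
A pose or a line that the arm cannot do raises bot.Unreachable and nothing moves.
- bot.close_job(): hands the job in; it is judged then, once.
Readings, each from a call of its own:
- bot.read_t(): time.
- bot.read_q(): joint angles.
- bot.read_joint_vel(): joint speeds.
- bot.read_effort(): joint torques, N m.
- bot.read_position(): TCP position.
- bot.read_tcp_rot(): TCP orientation.
- bot.read_contact_force(): force on the tool from outside, world axes, zero at the start.
- bot.read_ft_torque(): the same for the moment, N m.
- bot.read_finger_gap(): finger opening in m.
- bot.read_finger_force(): force on a finger pad.
Only numpy, scipy, OpenCV 4.12 (cv2) and the standard library are available. Lean on these libraries where they do the work, as an engineer would, in place of code of your own. Each camera call takes 0.05 s, during which the arm holds its last target. There are 200 camera calls.

### The job

Finish the breakfast tray round the white ramekin, with about 3 cm clear between it and each neighbour (left, right and behind as the robot sees the tray). First draw the lowest coaster out of the front of the dispenser, leaving the others stacked in it, lay it flat on the tray directly left of the ramekin with its long side running front to back, and then stand the honey jar (red lid) on the middle of that coaster. Lay the teaspoon front to back directly right of the ramekin and stand the salt shaker directly behind the ramekin; leave the ramekin, the store jar with the black lid and the striped mug where they are.

Things in the scene. Friction and masses are not known exactly. Their poses are not given: they have to be found in the camera images.
- tray: brown wooden serving tray that does not move, 360 mm wide (its y) by 250 mm deep (its x); origin at the centre of its underside. Floor 4 mm thick (things stand at z = 4 mm), rims 7 mm thick, 16 mm high; a hand bar up to 38 mm high at the left and right ends. Directions in this task are the tray's: +y left, -y right, -x front (near the robot), +x behind
- ramekin: white round ramekin, 80 mm diameter, 42 mm high, loose on the tray near its middle; origin at the centre of its underside, x and y axes as the tray's. Places from its centre along the tray's axes (about 3 cm clear): coaster centre 103 mm left (+y), teaspoon centre 84 mm right (-y), salt shaker centre 92 mm behind (+x)
- coaster_dispenser: plywood box, open on top, fixed on a 15 mm thick board over the burners, 108 (x) x 82 (y) x 56 mm high; origin at the centre of its underside. Holds five coasters on an 8 mm floor. A slot 11.5 mm high in its front (-x) lets only the lowest pass, over a tongue 40 mm wide, 8 mm thick, ending 118 mm from the origin. Drawn 60 mm to -x (a few N) it is free; the stack drops one place
- coaster: the lowest coaster, dark wood with cork inlay, 92 (its x) x 66 (its y) x 8 mm, 50 g; origin at the centre of its underside, 23 mm above the work surface (z = 0) at the start. Its front (-x) 40 to 46 mm stand out of the slot: grip it there from above across the 66 mm width, about 30 mm from its centre, fingers beside the tongue, tips at z = 26 mm
- top_coaster: the topmost coaster of the stack in the dispenser, like the lowest, origin at the centre of its underside, 40 mm above the dispenser's underside at the start and 32 mm once the lowest has been drawn; it must stay in the stack
- honey_jar: glass jar of honey with a red screw lid (56 mm diameter), body 58 mm (x) by 62 mm (y), 86 mm high, standing on the 15 mm thick board; origin at the centre of its underside. Grip it across the lid or the upper body, 55 to 80 mm up
- salt_shaker: glass salt shaker with a grey domed metal cap and white salt, 44 mm diameter, 90 mm high, standing on the 15 mm thick board; origin at the centre of its underside. Grip the body 40 to 70 mm up
- teaspoon: steel teaspoon lying flat, bowl up, on the 15 mm thick board, 130 mm long (its x; either end may point to the front in the end), 27 mm wide at the bowl (one end), 11 mm high; origin at the middle of its length, at the underside. Grip it from above across its middle, tips almost on the surface
- store_jar: square-shouldered glass jar with a black lid and grey contents, 60 mm wide, 85 mm high, on the same board, origin at the centre of its underside: a bystander that stays where it is
- mug: cream mug with beige stripes, 82 mm diameter, 97 mm high, handle at its -y side, at the back of the range behind the tray; origin at the centre of the underside of its bounding box: a bystander that stays where it is

How it is judged:
On the way, in this order (a step that is already met when the one before it is completed fails the run):
1. the drawn coaster lies on the tray left of the ramekin, released (y of coaster in the frame of ramekin between 0.086 and 0.12 m and x of coaster in the frame of ramekin between -0.02 and 0.02 m and angle between the x axis of coaster and the x axis of tray, either way round below 0.2 rad and angle between coaster's own z axis and vertical below 0.06 rad and z of coaster in the frame of tray between 0.001 and 0.007 m and contact force between the fingers and coaster below 0.05 N), for 0.2 s.
2. the honey jar stands on the coaster, released (horizontal distance between honey_jar and coaster below 0.012 m and z of honey_jar in the frame of coaster between 0.005 and 0.011 m and angle between honey_jar's own z axis and vertical below 0.08 rad and contact force between the fingers and honey_jar below 0.05 N), for 0.2 s.
At the end, for the whole second after the job is handed in: From the ramekin's centre: coaster flat 103±17 mm left, ±20 front-back, square ±0.2 rad; honey jar upright on it within 12 mm of its middle; teaspoon 84±17 right, ±25, ±0.25 rad; salt upright 92±18 behind, ±18 sideways. Other coasters flat in the dispenser, one place lower. Released, at rest (all of step 1 and all of step 2 and x of salt_shaker in the frame of ramekin between 0.074 and 0.11 m and y of salt_shaker in the frame of ramekin between -0.018 and 0.018 m and angle between salt_shaker's own z axis and vertical below 0.12 rad and z of salt_shaker in the frame of tray between 0.001 and 0.008 m and y of teaspoon in the frame of ramekin between -0.101 and -0.067 m and x of teaspoon in the frame of ramekin between -0.025 and 0.025 m and angle between the x axis of teaspoon and the x axis of tray, either way round below 0.25 rad and angle between teaspoon's own z axis and vertical below 0.15 rad and z of teaspoon in the frame of tray between -0.001 and 0.008 m and horizontal distance between top_coaster and coaster_dispenser below 0.008 m and angle between top_coaster's own z axis and vertical below 0.06 rad and z of top_coaster in the frame of coaster_dispenser between 0.028 and 0.036 m and contact force between the fingers and salt_shaker below 0.05 N and contact force between the fingers and teaspoon below 0.05 N and linear speed of each of coaster, honey_jar, salt_shaker, teaspoon, ramekin below 0.02 m/s and angular speed of each of coaster, honey_jar, salt_shaker, teaspoon, ramekin below 0.2 rad/s); the robot touches nothing.
It fails at once if the ramekin is pushed more than 15 mm (distance of ramekin from where it was at the start of the episode above 0.015 m).
It fails at once if the store jar or the mug is moved more than 20 mm (distance of any of store_jar, mug from where it was at the start of the episode above 0.02 m).
It fails at once if the honey jar or the salt shaker is tipped over (angle between any of honey_jar, salt_shaker's own z axis and vertical above 0.6 rad).
It fails at once if the upper coasters are lifted out of the dispenser (z of top_coaster in the frame of coaster_dispenser above 0.055 m).
It also fails if it takes over 112 s, if anything falls off the work surface, if the arm or the gripper's body presses on something with over 40 N, if the wrist force passes 120 N, or if a joint passes its speed limit or range.

## Working session

There is one attempt and no reset: what is moved stays moved. The work goes in short steps, each a Python script; the robot and the scene stay as the last script left them, time stands still between calls to the robot, and variables do not carry over. Pictures are saved under pics/ and viewed, at most 14 in all, crops included, and the job is handed in when it is done.

```bash
mkdir -p pics; ls; python3 - <<'E'
from rig import bot
import cv2,numpy as np
for n in("side","top"):
    p,d=bot.capture(n); cv2.imwrite(f"pics/{n}0.png",p[:,:,::-1]); np.savez(f"{n}0.npz",p=p,d=d)
    c=bot.calibration(n); print(n,c); R=cv2.Rodrigues(np.array(c["rvec"],float))[0]; print(-R.T@np.array(c["tvec"]).ravel(),(d>0).mean())
print(bot.read_t(),bot.nose_length)
E
```

```text
pics
side {'fx': 411.9780443504691, 'fy': 411.9780443504691, 'cx': 316.1092016970231, 'cy': 195.89466037785567, 'rvec': array([ 2.28487093, -0.17913464,  0.10374562]), 'tvec': array([-0.59544537,  0.06320283,  0.91608529])}
[ 0.47123431 -0.73440261  0.66057027] 0.99603515625
top {'fx': 430.9001264481932, 'fy': 430.9001264481932, 'cx': 321.35434200276694, 'cy': 202.14103666148895, 'rvec': array([ 2.15540428, -2.15425365,  0.14504382]), 'tvec': array([-0.07028638,  0.62018943,  1.08205631])}
[ 0.47307928 -0.06661637  1.15420068] 0.9958203125
0.1 0.014
```

View pics/side0.png

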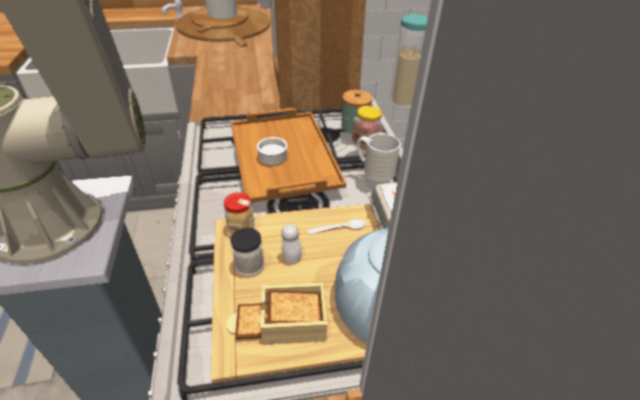

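View pics/top0.png

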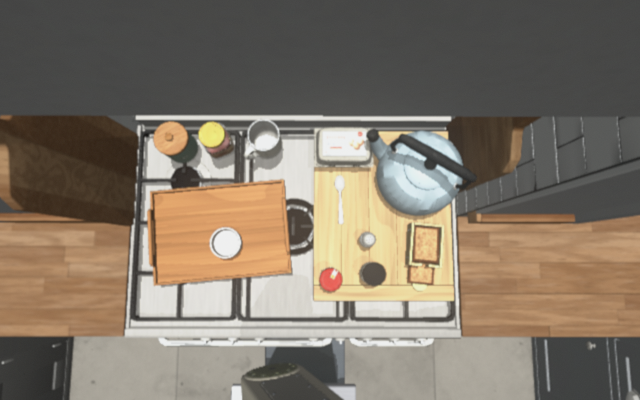

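The top view shows the tray (centre ~220,232), ramekin (226,243), honey jar (331,280), store jar (373,273), salt (368,240), spoon (340,200), dispenser (425,250), kettle (420,172) and mug (263,138). Now I'll measure them with depth and masks.

```bash
cat > h.py <<'E'
import numpy as np,cv2
from rig import bot
def cam(n):
    c=bot.calibration(n); return c,cv2.Rodrigues(np.array(c["rvec"],float))[0],np.array(c["tvec"],float).ravel()
def cloud(n,d):
    c,R,t=cam(n); v,u=np.mgrid[:400,:640]
    P=np.stack([(u-c["cx"])/c["fx"]*d,(v-c["cy"])/c["fy"]*d,d],-1)
    return (P-t)@R
def plane(n,uv,z):
    c,R,t=cam(n); uv=np.atleast_2d(uv); r=np.c_[(uv[:,0]-c["cx"])/c["fx"],(uv[:,1]-c["cy"])/c["fy"],np.ones(len(uv))]@R
    o=-R.T@t; return (o+r*((z-o[2])/r[:,2])[:,None])[:,:2]
def blob(m):
    n,l,s,ce=cv2.connectedComponentsWithStats(m.astype(np.uint8)); i=1+np.argmax(s[1:,4]); return l==i
def rect(xy):
    (c,s,a)=cv2.minAreaRect(xy.astype(np.float32)); return np.round(c,4),np.round(s,4),round(a,1)
E
cat > m.py <<'E'
from h import *
p=np.load("top0.npz")["p"];d=np.load("top0.npz")["d"];X=cloud("top",d);z=X[...,2]
h,s,v=[a.astype(int) for a in cv2.split(cv2.cvtColor(p,cv2.COLOR_RGB2HSV))]
def roi(x0,y0,x1,y1):
    m=np.zeros(z.shape,bool); m[y0:y1,x0:x1]=1; return m
def rep(n,m):
    m=blob(m); vu=np.argwhere(m); uv=vu[:,::-1]; zz=np.median(z[m]); print(n,"n",m.sum(),"z",np.round(np.percentile(z[m],[5,50,95]),4),"rect",*rect(plane("top",uv,zz)),"mean",plane("top",uv.mean(0),zz)[0].round(4))
print("board z",np.median(z[255:265,345:360]),"tray floor",np.median(z[200:225,180:200]))
rep("tray",(h<15)&(s>120)&roi(140,170,300,295)&(z<.04)&(z>-.01))
rep("ramekin",(s<60)&roi(200,220,255,265)&(z>.025))
rep("honey lid",((h<6)|(h>174))&(s>150)&roi(315,260,350,300)&(z>.08))
rep("store lid",(v<70)&roi(355,255,392,292)&(z>.08))
rep("salt top",roi(355,228,380,252)&(z>.06))
rep("salt all",roi(355,228,380,252)&(z>.03))
rep("spoon",(s<50)&roi(325,170,355,230))
rep("disp",roi(400,220,445,266)&(z>.05))
rep("kettle",roi(360,120,480,220)&(z>.1))
rep("coasterlow",(s>60)&roi(400,264,440,295)&(z>.022)&(z<.045))
rep("mug",roi(245,115,285,162)&(z>.08))
rep("white box",roi(312,125,372,168)&(z>.03))
cv2.imwrite("pics/crop.png",cv2.resize(p[110:310,300:480],None,fx=3,fy=3,interpolation=2)[:,:,::-1])
print("kettle max",z[120:220,360:480].max())
print(z[240:300:4,414:434:4].round(3))
print("hood",np.percentile(z[60:110,200:450],[5,50,95]),X[60:110,200:450,0].max(),X[60:110,200:450,0].min())
E
python3 m.py
```

```text
board z 0.015250878801556568 tray floor 0.004770079506417172
tray n 9088 z [0.0012 0.005  0.0181] rect [0.5465 0.2063] [0.2502 0.3725] 5.2 mean [0.5469 0.2177]
ramekin n 727 z [0.0263 0.0312 0.0479] rect [0.5146 0.1789] [0.0775 0.0807] 0.0 mean [0.5149 0.1794]
honey lid n 202 z [0.0981 0.1011 0.1045] rect [ 0.428  -0.0943] [0.049  0.0424] 44.6 mean [ 0.4236 -0.0926]Traceback (most recent call last):
  File "m.py", line 12, in <module>
    rep("store lid",(v<70)&roi(355,255,392,292)&(z>.08))
    ~~~^^^^^^^^^^^^^^^^^^^^^^^^^^^^^^^^^^^^^^^^^^^^^^^^^
  File "m.py", line 7, in rep
    m=blob(m); vu=np.argwhere(m); uv=vu[:,::-1]; zz=np.median(z[m]); print(n,"n",m.sum(),"z",np.round(np.percentile(z[m],[5,50,95]),4),"rect",*rect(plane("top",uv,zz)),"mean",plane("top",uv.mean(0),zz)[0].round(4))
  File "h.py", line 13, in blob
    n,l,s,ce=cv2.connectedComponentsWithStats(m.astype(np.uint8)); i=1+np.argmax(s[1:,4]); return l==i
                                                                       ~~~~~~~~~^^^^^^^^^
    return _wrapfunc(a, 'argmax', axis=axis, out=out, **kwds)
    return bound(*args, **kwds)
ValueError: attempt to get argmax of an empty sequence
```

```bash
sed -i 's/(v<70)&roi(355,255,392,292)&(z>.08)/(v<90)\&roi(355,255,392,292)/; s/^    m=blob(m);/    if not m.any(): print(n,"none"); return\n    m=blob(m);/; s/(s>150)&roi(315,260,350,300)&(z>.08)/(s>120)\&roi(315,260,350,300)/' m.py; python3 m.py
```

```text
board z 0.015250878801556568 tray floor 0.004770079506417172
tray n 9088 z [0.0012 0.005  0.0181] rect [0.5465 0.2063] [0.2502 0.3725] 5.2 mean [0.5469 0.2177]
ramekin n 727 z [0.0263 0.0312 0.0479] rect [0.5146 0.1789] [0.0775 0.0807] 0.0 mean [0.5149 0.1794]
honey lid n 336 z [0.0979 0.1012 0.1045] rect [ 0.4256 -0.0919] [0.0522 0.0506] 0.0 mean [ 0.4228 -0.09  ]
store lid n 256 z [0.097  0.0997 0.1033] rect [ 0.4354 -0.1969] [0.045  0.0498] 24.1 mean [ 0.4332 -0.1979]
salt top n 194 z [0.0624 0.0995 0.1061] rect [ 0.5204 -0.183 ] [0.0369 0.0362] 62.9 mean [ 0.5207 -0.1827]
salt all n 226 z [0.0518 0.0985 0.106 ] rect [ 0.5206 -0.1814] [0.0366 0.0393] 0.0 mean [ 0.5206 -0.1813]
spoon n 269 z [0.0145 0.0205 0.0263] rect [ 0.6306 -0.1168] [0.0267 0.1314] 89.6 mean [ 0.6383 -0.1186]
disp n 1382 z [0.055  0.064  0.0723] rect [ 0.5093 -0.3328] [0.0867 0.1084] 84.7 mean [ 0.5117 -0.3323]
kettle n 6186 z [0.109  0.1406 0.2481] rect [ 0.6923 -0.3454] [0.1959 0.2634] 12.9 mean [ 0.6906 -0.3323]
coasterlow n 499 z [0.0269 0.031  0.0346] rect [ 0.4338 -0.3277] [0.0713 0.0608] 84.4 mean [ 0.4332 -0.3261]
mug n 310 z [0.0819 0.0917 0.0999] rect [0.7765 0.0803] [0.0965 0.0854] 0.1 mean [0.7768 0.0849]
white box n 2253 z [0.0538 0.0864 0.0919] rect [ 0.7547 -0.1239] [0.1018 0.1458] 0.1 mean [ 0.7551 -0.1239]
kettle max 1.1542006778956833
[[1.154 0.062 0.058 0.062 0.063]
 [0.064 0.064 0.061 0.06  0.064]
 [0.069 0.064 0.06  0.063 0.064]
 [0.062 0.061 0.066 0.064 0.062]
 [0.073 0.068 0.063 0.069 0.071]
 [0.07  0.067 0.068 0.069 0.066]
 [0.068 0.072 0.031 0.03  0.029]
 [0.033 0.034 0.033 0.03  0.033]
 [0.031 0.032 0.033 0.029 0.03 ]
 [0.031 0.031 0.029 0.029 0.032]
 [0.033 0.034 0.031 0.031 0.032]
 [0.026 0.022 0.03  0.029 0.034]
 [0.023 0.022 0.021 0.018 0.012]
 [0.013 0.019 0.017 0.012 0.016]
 [0.015 0.015 0.012 0.015 0.013]]
hood [0.82939155 0.87355178 0.90741949] 0.5923394238783025 0.4730792809455862
```

View pics/crop.png

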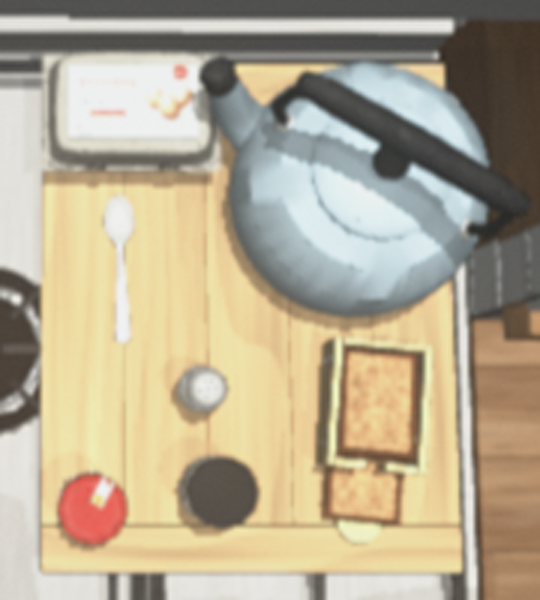

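The crop shows the coaster's visible part at crop (325–402, 472–523), which is full image ~(421,276). The dispenser is yawed about -5.5°, and the spoon bowl is at the back. I'll fix the geometry, go above the coaster, and probe the board to find the tip height.

```bash
cat >> h.py <<'E'
YT=np.radians(5.3); YD=np.radians(-5.4)
ax=lambda a:np.array([np.cos(a),np.sin(a)])
ex,ey=ax(YT),ax(YT+np.pi/2); dx,dy=ax(YD),ax(YD+np.pi/2)
RAM=np.array([.5145,.177])
def ori(b):
    """tool down, closing line at angle b; of the two half turns the one nearer to now"""
    best=None
    for k in (0,np.pi):
        y=np.r_[ax(b+k),0]; z=np.array([0,0,-1.]); R=np.c_[np.cross(y,z),y,z]
        dd=np.trace(R.T@np.array(bot.read_tcp_rot()))
        if best is None or dd>best[0]: best=(dd,R)
    return best[1]
def over(xy,z,b): bot.movep([*xy,z],ori(b))
def lin(xy,z,vel=.15,**k): return bot.move_linear([*xy,z],vel=vel,**k)
def state(s=""): print(s,"t",round(bot.read_t(),1),"p",np.round(bot.read_position(),4),"gap",round(float(bot.read_finger_gap()),4),"F",np.round(bot.read_contact_force(),1),"ff",np.round(bot.read_finger_force(),1))
def snap(n,f,box=None,k=1):
    p,d=bot.capture(n); np.savez(f+".npz",p=p,d=d)
    if box: p=p[box[1]:box[3],box[0]:box[2]]
    cv2.imwrite(f"pics/{f}.png",cv2.resize(p,None,fx=k,fy=k,interpolation=2)[:,:,::-1])
E
python3 - <<'E'
from h import *
front=plane("top",[420,283.3],.031)[0]; mid=plane("top",[[408.3,275],[434,275.5]],.031); print("front",front,"edges",mid)
disp=plane("top",[[413,225],[443,226.5],[408,265],[439,266.5]],.071); print(disp)
# dispenser from depth: front wall etc
g=front+dx*.016; print("grip",g, bot.nose_length)
over(g,.17,YD+np.pi/2); bot.grip(.079,40); state()
E
```

```text
front [ 0.41155934 -0.32330082] edges [[ 0.4325761  -0.29379523]
 [ 0.43132135 -0.35994083]]
[[ 0.55832271 -0.30080143]
 [ 0.55458108 -0.37631785]
 [ 0.45857835 -0.28559914]
 [ 0.45490673 -0.36269793]]
grip [ 0.42748833 -0.32480655] 0.014
 t 1.7 p [ 0.4271 -0.3257  0.1701] gap 0.079 F [-0.2 -0.3  0.5] ff 0.0
```

```bash
python3 - <<'E'
from h import *
g=np.array([.4275,-.3255])
lin(g,.05); s=lin(g,.005,.03,force_limit=4); state(s)
snap("side","a",(180,200,380,370),3)
E
```

```text
True t 3.7 p [ 0.4273 -0.3253  0.0184] gap 0.0788 F [-0.6  0.4  6.6] ff 3.0
```

View pics/a.png

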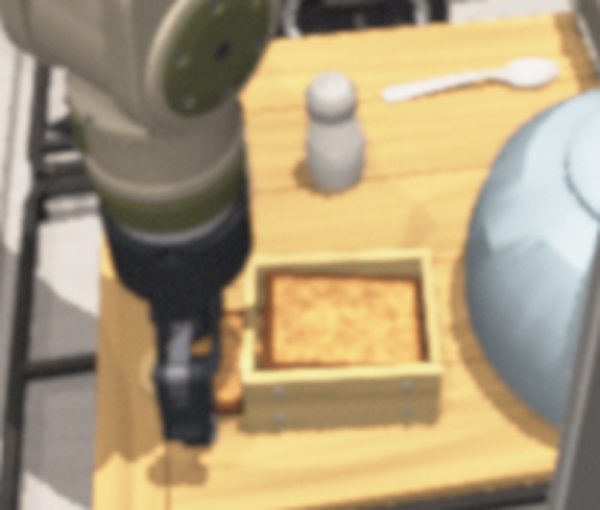

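The fingers straddle the coaster (crop ~(185,400)) and touch the board. At this opening the tips are 3.4 mm ahead of the TCP. Next I'll rise, grip and draw.

```bash
python3 - <<'E'
from h import *
g=np.array([.4275,-.3255])
lin(g,.032,.05); bot.grip(.05,45); state("grip")
lin(g-dx*.072,.032,.05); state("drawn")
lin(g-dx*.072,.12,.1); state("up")
snap("top","b",(300,180,480,330),4)
E
```

```text
grip t 4.4 p [ 0.4274 -0.3256  0.0323] gap 0.0646 F [-1.8  1.2  5.1] ff 49.5
drawn t 6.0 p [ 0.3554 -0.3185  0.0318] gap 0.0644 F [0.1 0.3 3.6] ff 49.3
up t 7.1 p [ 0.3554 -0.3183  0.1193] gap 0.0647 F [ 0.4 -0.1 -0.3] ff 49.5
```

View pics/b.png

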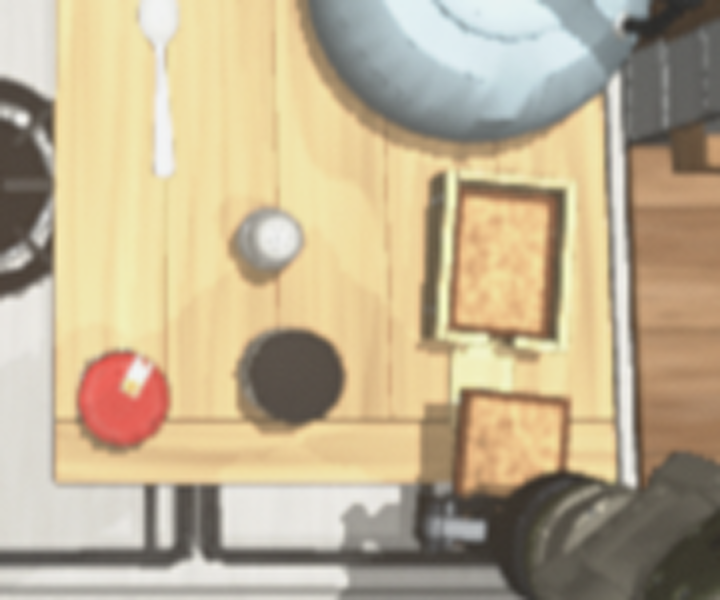

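The coaster came out flat (rear edge at crop (466,392)–(568,400)) and the others are still in the dispenser. I'll compute the grip offset, then place it.

```bash
python3 - <<'E'
from h import *
r=plane("top",[[416.5,278],[442,280]],.1185); print(r); m=r.mean(0); a=r[0]-r[1]; yaw=np.arctan2(a[1],a[0])-np.pi/2; print("yaw",np.degrees(yaw),"width",np.hypot(*a))
p=np.array(bot.read_position())[:2]; rel=m-p; off=rel@dx-.046; lat=rel@dy; print("centre ahead of tcp",off,"lat",lat)
off=np.clip(off,.022,.036)
tgt=RAM+.103*ey; tp=tgt-off*ex
over(tp,.12,YT+np.pi/2); state()
lin(tp,.02,.08); s=lin(tp,.008,.02,force_limit=3); state(s)
bot.grip(.08); state("open"); lin(tp,.16,.12); state()
over([.4255,-.092],.2,np.pi/2)
snap("top","c",(130,160,310,310),4)
E
```

```text
[[ 0.4287179  -0.29536762]
 [ 0.4240578  -0.3557074 ]]
yaw -4.416237279677723 width 0.060519461273736384
centre ahead of tcp 0.025364653907544374 lat -0.0006266270382362651
 t 11.4 p [0.4798 0.277  0.12  ] gap 0.0641 F [ 0.  -0.3 -0.5] ff 49.5
True t 13.2 p [0.48   0.2773 0.0133] gap 0.0644 F [-0.1  0.4  3.2] ff 50.0
open t 13.5 p [0.4791 0.277  0.0125] gap 0.0799 F [-0.4 -0.6 -0.5] ff 0.0
 t 14.9 p [0.4792 0.277  0.1592] gap 0.0801 F [1.2 0.8 1. ] ff 0.0
```

View pics/c.png

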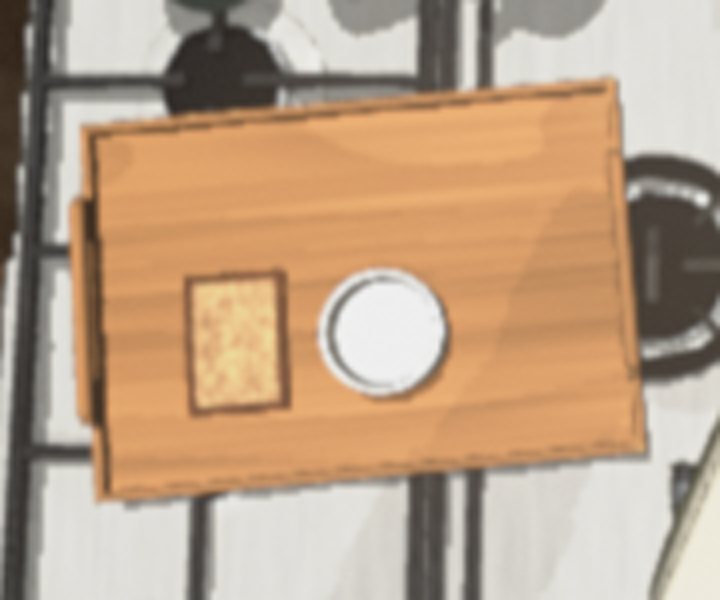

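The coaster lies flat and square left of the ramekin, with its centre at crop (237,342) and the ramekin's at (384,332). Next I'll measure it and get the jar.

```bash
python3 - <<'E'
from h import *
c=plane("top",[130+237.5/4,160+341.8/4],.012)[0]; r=plane("top",[130+384/4,160+332/4],.046)[0]; e=plane("top",[[130+184/4,160+275/4],[130+191/4,160+414/4]],.012); e=e[0]-e[1]
print("coaster",c,"ram",r,"rel",(c-r)@ex,(c-r)@ey,"yaw",np.degrees(np.arctan2(e[1],e[0])))
h=plane("top",[330.75,279.5],.101)[0]; print("honey",h)
b=np.pi/2
over(h,.2,b); bot.grip(.08); 
zt=.015+.072+.005   # grasp point 72 mm up: TCP 5 mm nearer the tips
lin(h,zt-.012,.15,force_limit=6); state()
bot.grip(.04,40); state("held"); z0=bot.read_position()[2]
lin(h,.2); state("up")
over(c,.2,YT+np.pi/2); z1=z0-.015+.012
lin(c,z1+.015,.12); s=lin(c,z1-.004,.02,force_limit=3); state(("down",s,z1))
bot.grip(.08); state("open"); lin(c,.2,.12)
over([.52,-.182],.24,np.pi/2)
snap("top","d",(130,160,310,310),4)
E
```

```text
coaster [0.50862446 0.27785796] ram [0.51385098 0.17416908] rel 0.004373629138315621 0.10372835205541357 yaw 5.414096653194473
honey [ 0.42436505 -0.09246696]
 t 21.0 p [ 0.4249 -0.0927  0.0806] gap 0.0799 F [0.2 0.  0.1] ff 0.0
held t 21.3 p [ 0.4252 -0.093   0.0813] gap 0.0553 F [-1.   0.1  4.9] ff 42.3
up t 22.3 p [ 0.4237 -0.0922  0.1991] gap 0.0551 F [ 0.2 -0.3 -3.7] ff 43.2
('down', True, np.float64(0.07834885279995092)) t 28.6 p [0.5084 0.2778 0.0784] gap 0.0552 F [-0.8 -0.   5.4] ff 44.0
open t 29.0 p [0.5071 0.2773 0.0769] gap 0.0797 F [-0.2 -0.   0.5] ff 0.0
```

View pics/d.png

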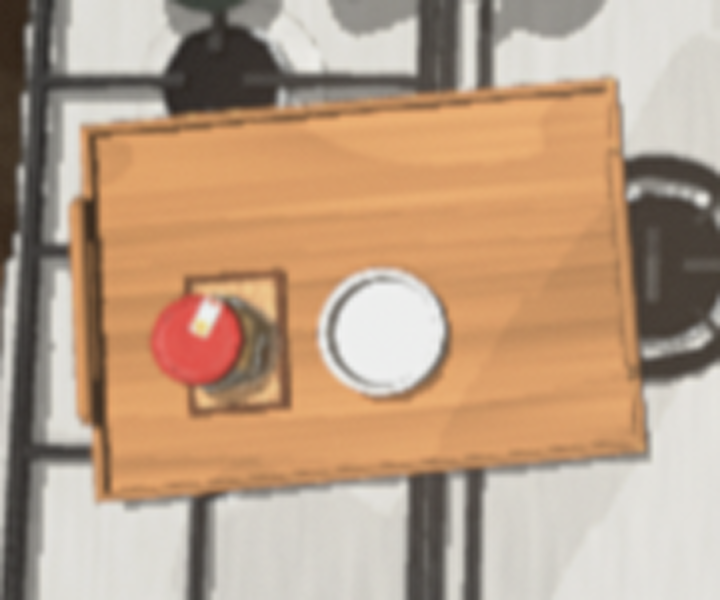

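The jar stands on the coaster, with the lid centre at crop (199,339). I'll check its offset and then move the salt shaker.

```bash
cat > salt.py <<'E'
from h import *
c=np.array([.5086,.2779]); l=plane("top",[130+199/4,160+339/4],.098)[0]; print("lid",l,"off",l-c)
R=np.array([.514,.175])
h=np.array([.5206,-.1825]); b=np.pi/2
over(h,.24,b); bot.grip(.075)
lin(h,.15); lin(h,.066,.1,force_limit=6); state()
bot.grip(.025,35); state("held"); z0=bot.read_position()[2]
lin(h,.24); state("up")
t=R+.092*ex; over(t,.24,YT+np.pi/2); z1=z0-.015+.004
lin(t,z1+.015,.12); s=lin(t,z1-.004,.02,force_limit=2.5); state(("down",s,z1))
bot.grip(.07); state("open"); lin(t,.24,.12)
sp=np.array([.6306,-.117]); over(sp,.15,np.pi/2); bot.grip(.03)
snap("top","e",(130,110,350,310),3)
E
python3 salt.py
```

```text
lid [0.50763705 0.27543563] off [-0.00096295 -0.00246437]
 t 37.0 p [ 0.5212 -0.1828  0.0667] gap 0.0755 F [-0.1  0.5 -0.6] ff 0.0
held t 37.4 p [ 0.5212 -0.1829  0.067 ] gap 0.0374 F [-0.9 -1.1  5.1] ff 33.8
up t 38.8 p [ 0.5201 -0.1822  0.2389] gap 0.0374 F [ 0.3 -0.2 -1. ] ff 33.9
('down', True, np.float64(0.056014188713640334)) t 45.7 p [0.6055 0.1835 0.0561] gap 0.0375 F [-0. -0.  4.] ff 34.4
open t 46.1 p [0.6044 0.1833 0.0549] gap 0.07 F [ 0.8  0.7 -0.6] ff 0.0
```

View pics/e.png

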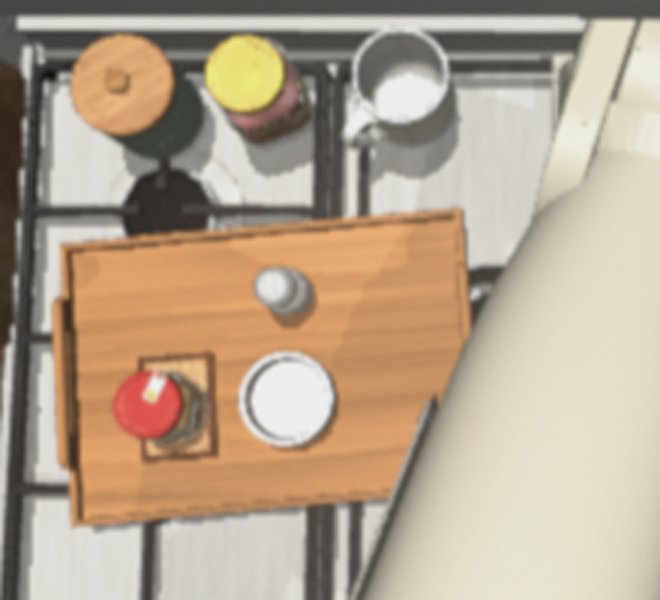

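The salt shaker stands behind the ramekin (cap at crop (275,287)). Next, the spoon.

```bash
cat > spoon.py <<'E'
from h import *
R=np.array([.514,.175])
l=plane("top",[130+275/3,110+287/3],.09)[0]-R; print("salt rel",l@ex,l@ey)
h=plane("top",[340.3,201.7],.018)[0]; print(h)
over(h,.1,np.pi/2+np.radians(-1)); lin(h,.045); s=lin(h,.018,.02,force_limit=3); state(s)
z=bot.read_position()[2]; lin(h,z+.0015,.03); bot.grip(.0,40); state("held"); z0=bot.read_position()[2]
lin(h,.15,.1); state("up"); snap("side","f",(180,150,400,350),3)
E
python3 spoon.py
```

```text
salt rel 0.09061062429146044 -0.005303880671164439
[ 0.62447643 -0.12042814]
True t 54.9 p [ 0.6243 -0.1204  0.0286] gap 0.0298 F [-0.2  0.6  4.5] ff 2.3
held t 55.4 p [ 0.6245 -0.1205  0.03  ] gap 0.0187 F [ 0.5 -0.1  0.5] ff 38.6
up t 56.7 p [ 0.624  -0.1203  0.1491] gap 0.0184 F [ 1.4 -0.1 -0.6] ff 38.7
```

View pics/f.png

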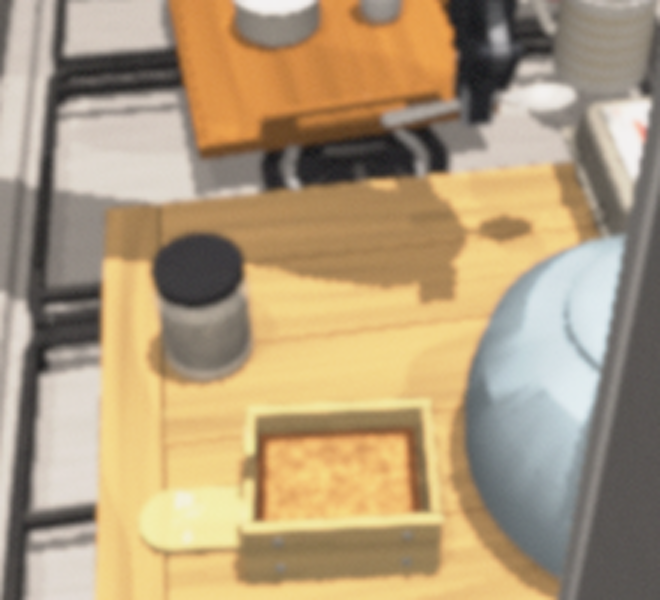

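The spoon is held level, with handle end at crop (390,120) and bowl at (575,95). Placing it now.

```bash
cat > place.py <<'E'
from h import *
R=np.array([.514,.175]); t=R-.084*ey+.0*ex
bot.move_linear([.60,-.05,.15],vel=.2)
over(t,.15,YT+np.pi/2); lin(t,.04,.1); s=lin(t,.0165,.02,force_limit=2.5); state(s)
bot.grip(.034); state("open"); lin(t,.2,.1)
bot.movep([.38,-.2,.3],ori(np.pi/2)); state()
snap("top","g",(130,110,480,310),2.2); snap("side","gs",(160,90,420,360),2.2)
E
python3 place.py
```

```text
True t 60.2 p [0.5216 0.0914 0.019 ] gap 0.0186 F [-0.7 -1.   4.3] ff 39.0
open t 60.5 p [0.5205 0.0913 0.0181] gap 0.0341 F [ 0.1 -0.1 -0.2] ff 0.0
 t 63.8 p [ 0.3803 -0.1995  0.2997] gap 0.0335 F [0.1 1.  0. ] ff 0.0
```

View pics/g.png

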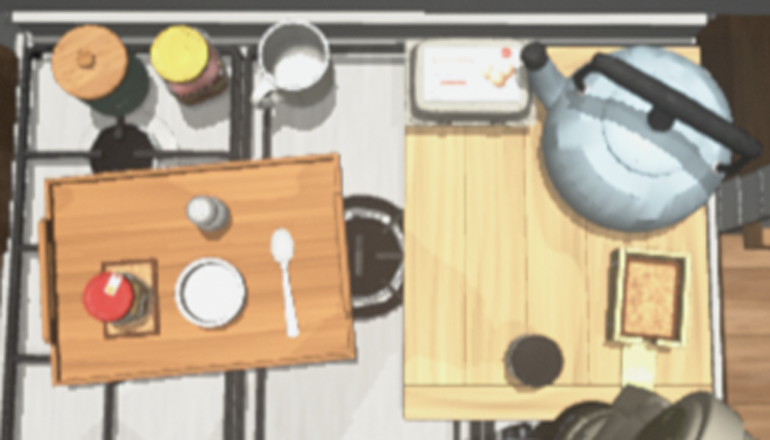

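View pics/gs.png

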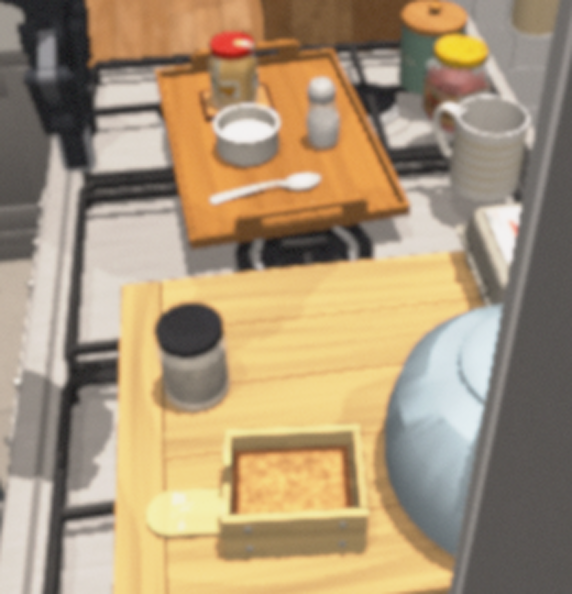

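The tray is complete: spoon (281,228)–(293,336), ramekin (210,292), salt and jar upright, and the coaster stack still in the dispenser. One numeric check, then I'll hand it in if it's good.

```bash
python3 - <<'E'
from h import *
f=lambda u,v,z:plane("top",[130+u/2.2,110+v/2.2],z)[0]
R=f(210,292,.046); a,b=f(281,228,.01),f(293,336,.006); c=(a+b)/2-R; d=a-b
s=f(204,211,.09)-R; k=f(130,298,.012)-R
print("ram",R,"spoon",c@ex,c@ey,np.degrees(np.arctan2(d[1],d[0])),np.hypot(*d),"salt",s@ex,s@ey,"coaster",k@ex,k@ey)
ok=abs(c@ex)<.018 and -.097<c@ey<-.071 and abs(s@ey)<.014 and .078<s@ex<.106 and np.hypot(*(R-[.514,.175]))<.006
print(ok)
if ok: print(bot.close_job())
E
```

```text
ram [0.51454605 0.17558522] spoon 0.006019970675053686 -0.08499405654270302 7.1879959881474464 0.13075223219173635 salt 0.08916478252284604 -0.008422914623466659 coaster 0.0036076031698509337 0.10312817556645479
True
the job is handed in; nothing more can be done
None
```

The job is handed in at about 64 s of the 112 s limit: my last camera check put the coaster, honey jar, teaspoon and salt shaker within their tolerances and the other coasters still in the dispenser; no verdict came back.

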